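Unpile the air cylinders into their colour-marked holders

TASK

Take the pile of air cylinders apart, starting with the red-taped one that lies across the other two, which stay in the pile until it is in its holder. Lay each cylinder upright as it is, centred lengthwise, down on the pads of the holder whose stripe matches its tape; the yellow holder has spring clips, so press that cylinder down until it snaps fully home. Leave the gauge, the roll of tape and the loose union where they are.

Things in the scene. Friction and masses are not known exactly. Their poses are not given: they have to be found in the camera images.
- red_cylinder: air cylinder, square white body 42 mm wide and high, red tape band near its rodless end, 0.55 kg. Origin on the underside, on the centre line; y runs along it away from the rod, z up. Body spans y = -79 to +105 mm (balances at y = +13 mm); 13 mm rod out to y = -108 mm. Starts lying across the other two, underside 43 mm above the cart top.
- yellow_cylinder: air cylinder, square dark body 40 mm wide and high, yellow tape band near its rodless end, 0.55 kg. Origin on the underside, on the centre line; y runs along it away from the rod, z up. Body spans y = -79 to +105 mm (balances at y = +13 mm); 13 mm rod out to y = -108 mm. Starts on the mat under the red one, parallel to the green one, 12 cm from it between centre lines.
- green_cylinder: air cylinder, square dark body 40 mm wide and high, green tape band near its rodless end, 0.55 kg. Origin on the underside, on the centre line; y runs along it away from the rod, z up. Body spans y = -75 to +100 mm (balances at y = +13 mm); 13 mm rod out to y = -103 mm. Starts on the mat under the red one.
- red_holder: fixed holder, grey plate 84x170x6 mm, red stripe across its middle; origin under its centre, long axis y. Cylinder lies along y on two pads, tops 14 mm above the origin, at y = +-(53 to 71) mm. At each pad two steel walls, 47 mm apart inside up to 34 mm height, flaring to 66 mm apart at 48 mm: an open cradle. Only the plate lies between the pads.
- green_holder: fixed holder, grey plate 84x170x6 mm, green stripe across its middle; origin under its centre, long axis y. Cylinder lies along y on two pads, tops 14 mm above the origin, at y = +-(53 to 71) mm. At each pad two steel walls, 47 mm apart inside up to 34 mm height, flaring to 66 mm apart at 48 mm: an open cradle. Only the plate lies between the pads.
- yellow_holder: fixed holder, grey plate 84x170x6 mm, yellow stripe across its middle; origin under its centre, long axis y. Cylinder lies along y on two pads, tops 14 mm above the origin, at y = +-(53 to 71) mm. At each pad two sprung steel jaws, lips flaring from 36 mm apart at 60 mm height to 60 mm at 80 mm. Push the cylinder down past the detents (8 to 15 N; its weight is not enough) onto the pads; they close over its top. A bar 11 mm high runs along each side.
- rubber_mat: black rubber mat 200 x 200 x 3 mm fixed to the cart top, under the pile; origin under its centre.
- pressure_gauge: loose dial gauge lying face up, 88 x 63 x 24 mm, origin on its underside; a bystander.
- seal_tape: loose blue and white roll of thread tape lying flat, 61 mm across, 14 mm high, origin on its underside; a bystander.
- union_fitting: loose brass pipe union, 54 mm across, 48 mm high, origin on its underside; a bystander.

How it is judged:
By the outcome, as a careful person would: the job done as asked, in the order asked, and still so for the second after the job is handed in, with the robot touching nothing.
It also fails if it takes over 96 s, if anything falls off the work surface, if the arm or the gripper's body presses on something with over 40 N, if the wrist force passes 120 N, or if a joint passes its speed limit or range.

ROBOT

A 7-joint arm with a two-finger parallel gripper is mounted at the origin on a cart in front of the work surface, level with it; the furniture and walls round the work are solid. World frame = base frame: x ahead of the robot, y to its left, z up, the work surface at z = 0. Lengths are in m, angles in rad, forces in N, time in s.
With the tool pointing down it reaches from about 0.425 to 0.925 m from the base axis. Payload 6.8 kg.
Tool frame: the origin (TCP) lies on the front face of the gripper's body, between the roots of the fingers; the fingertips stand 73 mm ahead of it and the grasp point (between the pads) lies 54 mm ahead of it (env.nose_length is the distance from the TCP to the fingertips, in m); z points along the fingers, y is the direction in which the jaws open and shut (so a half turn about z gives the same grasp; the last joint's range is limited). The gripper opens to 85 mm and grips with 20 to 120 N. Pads are 22 mm wide; open, the fingers measure 114 mm over their backs; the gripper's body (76 mm by 85 mm) begins 54 mm behind the grasp point. The pads swing forward as they close: fully open they stand 13 mm farther back than shut.
Start: joints at [1.042, 0.477, 0.022, 1.555, -0.011, 1.109, -0.083], TCP at [0.276, -0.616, 0.304] pointing down, gripper open.
Joint ranges: [-2.96, 2.96], [-0.34, 2.1], [-1.41, 1.46], [0.24, 2.44], [-1.37, 4.51], [0.17, 1.92], [-2.96, 2.96]. Speed limits (rad/s): [2.39, 2.39, 3.14, 3.14, 3.14, 3.14, 3.14].

INTERFACE

Orientations are given as a unit quaternion [w, x, y, z].
In Python, from cell import env, kin, camera, calibration, job gives the robot as it stands. The module is installed in compiled form; this text tells all that it offers. Calls block until the motion is done:
- env.reach(position, orientation): joint-space move of the TCP to a pose.
- env.movel(position, velocity=0.15, rot=None, stop_force=None): straight line of the TCP; rot=None keeps the orientation; velocity is the mean speed in m/s. With stop_force (N) it stops when the force on the tool has changed by that much, and returns True; else False.
- env.goto_joints(angles): joint-space move.
- env.grip(opening, f_grip=None): finger opening in m; f_grip is the grip in N (None keeps the last); returns when the fingers have stopped.
- env.dwell(seconds).
- kin.inverse_kinematics(position, orientation): joint angles nearest the present ones, or None.
- env.get_state(): the state.
- camera(name): name is "scene" or "top" or "wrist"; returns (picture, depth): 480x640x3 uint8, blue, green, red; 480x640 float32, m along the optical axis (not along the pixel's ray), 0 where there is no reading.
- calibration(name): a dict with "fx", "fy", "cx", "cy" (pixels), "rvec" (rotation vector, rad) and "tvec" (3), from world to camera coordinates, as OpenCV has them. Camera axes: x right, y down, z forward; pixel columns grow to the right and rows downward; lengths in m; the calibration is good to about 2 mm. A picture is of the moment at which its call begins: read the wrist's pose just before it. calibration takes no time and is no camera call; for the wrist camera it gives the pose at the moment of the call.
A pose or a line that the arm cannot do raises env.PlanningError and nothing moves.
- job.job_done(): hands the job in, once; it reports no verdict.
The state is a dict: "time": time; "qpos": joint angles; "joint_velocities": joint speeds; "joint_torque": joint torques, N m; "tcp_pos": TCP position; "orientation": TCP orientation; "force": force on the tool from outside, world axes, zero at the start; "torque": the same for the moment, N m; "opening": finger opening in m.
Only numpy, scipy, OpenCV 4.12 (cv2) and the standard library are available. Lean on these libraries where they do the work, as an engineer would, in place of code of your own. Each camera call takes 0.05 s, during which the arm holds its last target. There are 200 camera calls.

## Working session

There is one attempt and no reset: what is moved stays moved. The work goes in short steps, each a Python script; the robot and the scene stay as the last script left them, time stands still between calls to the robot, and variables do not carry over. Pictures are saved under pics/ and viewed, about 12 in all and at most 16, crops included, and the job is handed in when it is done.

```bash
mkdir -p pics; cat > h.py <<'E'
import numpy as np, cv2
from scipy.spatial.transform import Rotation as R
from cell import env, kin, camera, calibration, job
def snap(name, fn):
    c=calibration(name); im,d=camera(name); cv2.imwrite(f'pics/{fn}.png',im); np.savez(f'pics/{fn}.npz',im=im,d=d,**{k:np.array(v) for k,v in c.items()}); return im,d,c
def cloud(fn):
    z=np.load(f'pics/{fn}.npz'); d=z['d']; v,u=np.mgrid[:480,:640]
    P=np.stack([(u-z['cx'])/z['fx']*d,(v-z['cy'])/z['fy']*d,d],-1)
    W=(P-z['tvec'].ravel())@R.from_rotvec(z['rvec'].ravel()).as_matrix()
    W[d==0]=np.nan; return W,z['im']
def quat(a):  # tool down, jaw (tool y) along world angle a
    y=np.array([np.cos(a),np.sin(a),0]); z=np.array([0,0,-1.]); x=np.cross(y,z)
    q=R.from_matrix(np.stack([x,y,z],1)).as_quat(); return [q[3],q[0],q[1],q[2]]
E
python3 - <<'E'
from h import *
for n in ('top','scene'):
    im,d,c=snap(n,n+'0'); 
W,im=cloud('top0')
s=env.get_state(); print(s['time'],s['orientation'],s['opening'],s['force'])
for p in [(60,60),(60,580),(420,60),(420,580),(240,320)]: print(p,W[p])
E
```

```text
0.1 [-7.73144747e-04  9.77945449e-01  2.08858933e-01 -2.16646238e-04] 0.08547648952610831 [-0.66723771  0.07314471 -0.29554476]
(60, 60) [ 1.00676175  0.75097385 -0.13137316]
(60, 580) [ 1.4048086  -1.10982182 -0.89609388]
(420, 60) [-0.12941259  1.09576905 -0.9007004 ]
(420, 580) [-0.12804007 -1.00758123 -0.90591155]
(240, 320) [0.48082561 0.03566965 0.07230332]
```

View pics/top0.png

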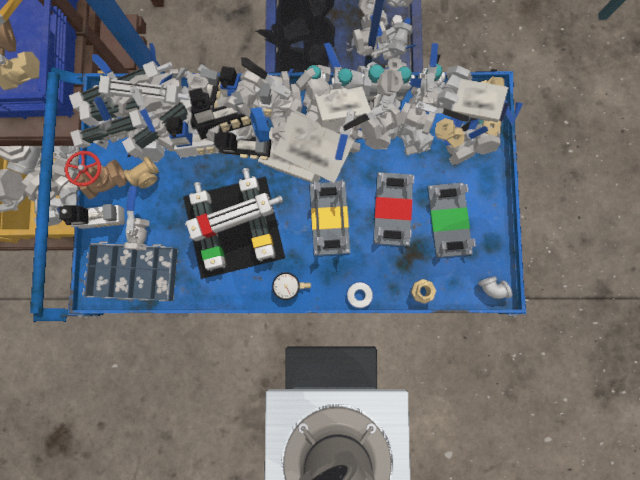

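View pics/scene0.png

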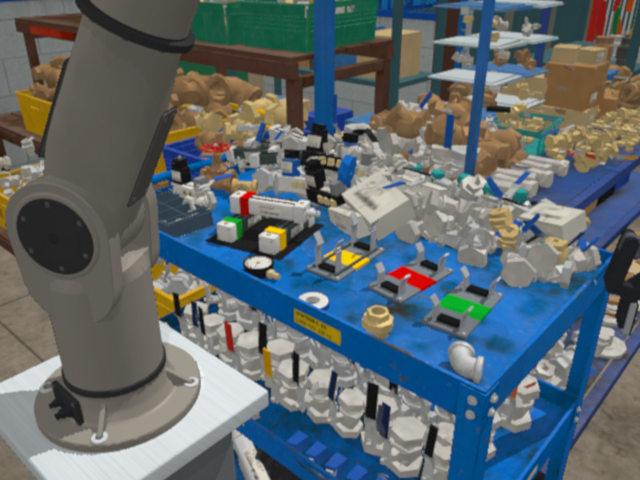

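Top view: the pile is around (235,228), with the red cylinder running from (203,226) to its rod at (278,200). Holders are yellow (330,218), red (393,209) and green (450,220). I'll enlarge these.

```bash
python3 - <<'E'
from h import *
im=cv2.imread('pics/top0.png')
cv2.imwrite('pics/c1.png',cv2.resize(im[155:285,175:305],None,fx=4.6,fy=4.6,interpolation=cv2.INTER_CUBIC))
cv2.imwrite('pics/c2.png',cv2.resize(im[160:270,300:480],None,fx=4.4,fy=4.4,interpolation=cv2.INTER_CUBIC))
W,_=cloud('top0')
for n,p in dict(mat=(262,205),cart=(270,320),red=(226,203),redmid=(213,240),green=(255,212),yel=(241,262),Y=(218,330),Rh=(209,393),G=(220,450)).items(): print(n,W[p].round(4))
E
```

```text
mat [0.4356 0.2917 0.0432]
cart [ 0.4204  0.0361 -0.0012]
red [0.5098 0.2876 0.0865]
redmid [0.5381 0.2084 0.0867]
green [0.4509 0.2757 0.0467]
yel [0.4821 0.1651 0.0461]
Y [0.5409 0.0127 0.0057]
Rh [ 0.5624 -0.1346  0.0029]
G [ 0.5353 -0.2653  0.0076]
```

View pics/c1.png

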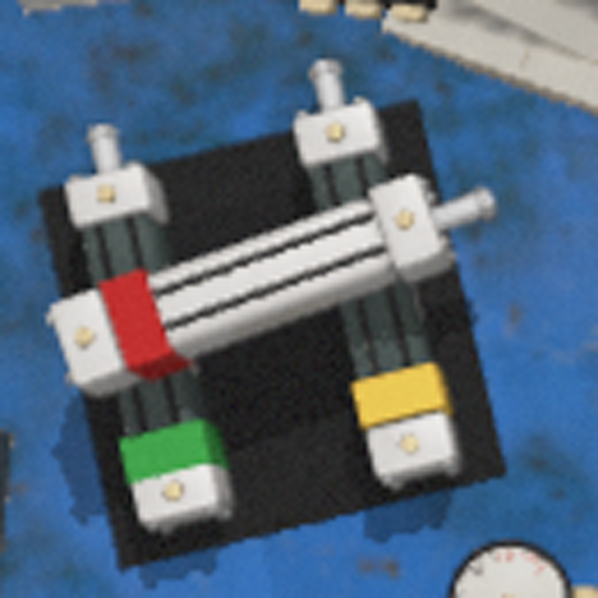

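View pics/c2.png

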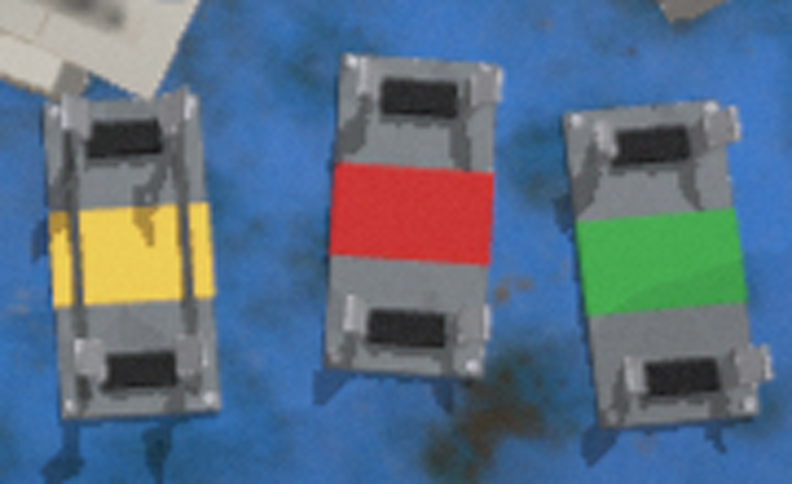

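Crop 1 gives the end-block screws: red (84,336) and (404,217), green (174,490) and (106,193), yellow (407,443) and (335,131). Crop 2 gives the black pads: yellow (124,137)/(141,369), red (418,97)/(406,327), green (651,145)/(681,376). I'll convert these to world positions.

```bash
cat >> h.py <<'E'
def ray(fn,u,v,h):
    z=np.load(f'pics/{fn}.npz'); M=R.from_rotvec(z['rvec'].ravel()).as_matrix()
    c=-M.T@z['tvec'].ravel(); r=M.T@np.array([(u-z['cx'])/z['fx'],(v-z['cy'])/z['fy'],1]).ravel()
    return (c+r*(h-c[2])/r[2])[:2]
E
python3 - <<'E'
from h import *
def c(p,s,o): return [(p[i]+.5)/s-.5+o[i] for i in (0,1)]
def rep(n,a,b,h):
    A,B=ray('top0',*a,h),ray('top0',*b,h); print(n,((A+B)/2).round(4),A.round(4),B.round(4),'ang',np.degrees(np.arctan2(*(B-A)[::-1])).round(2),'len',np.linalg.norm(B-A).round(4))
o=(175,155)
for n,a,b,h in [('red',(84,336),(404,217),.085),('green',(174,490),(106,193),.043),('yel',(407,443),(335,131),.043)]: rep(n,c(a,4.6,o),c(b,4.6,o),h)
o=(300,160)
for n,a,b in [('Y',(124,137),(141,369)),('R',(418,97),(406,327)),('G',(651,145),(681,376))]: rep(n,c(b,4.4,o),c(a,4.4,o),.014)
cal=calibration('wrist'); M=R.from_rotvec(np.ravel(cal['rvec'])).as_matrix(); s=env.get_state()
cp=-M.T@np.ravel(cal['tvec']); w=s['orientation']; T=R.from_quat([w[1],w[2],w[3],w[0]])
print('cam in tool',T.inv().apply(cp-s['tcp_pos']),'axes in tool',T.inv().apply(M).round(2))
for a in (-112,-22,-12,-95,-90,-85,158,68,90,0,-180): 
    print(a,np.round(kin.inverse_kinematics([.535,.2,.2],quat(np.radians(a))),2) if kin.inverse_kinematics([.535,.2,.2],quat(np.radians(a))) is not None else None)
E
```

```text
red [0.5347 0.2351] [0.5065 0.3098] [0.563  0.1604] ang -69.28 len 0.1597
green [0.5109 0.2941] [0.4375 0.2753] [0.5842 0.3129] ang 14.39 len 0.1514
yel [0.5377 0.1816] [0.4602 0.1627] [0.6152 0.2005] ang 13.71 len 0.1595
Y [0.542  0.0135] [0.4802 0.0092] [0.6037 0.0177] ang 3.93 len 0.1238
R [ 0.5635 -0.1336] [ 0.5021 -0.1292] [ 0.625 -0.138] ang -4.1 len 0.1233
G [ 0.5374 -0.2658] [ 0.4761 -0.2715] [ 0.5988 -0.2602] ang 5.25 len 0.1232
cam in tool [ 0.0695016   0.00053408 -0.0698724 ] axes in tool [[-0.    1.    0.  ]
 [-0.96 -0.   -0.27]
 [-0.27 -0.    0.96]]
-112 [-0.09  0.47 -0.48  1.88  0.28  0.86 -2.67]
-22 [ 0.17  0.57 -0.84  1.86  0.52  0.95 -1.3 ]
-12 [ 0.19  0.58 -0.87  1.86  0.54  0.96 -1.14]
-95 [-0.06  0.48 -0.52  1.87  0.31  0.87 -2.39]
-90 [-0.05  0.48 -0.54  1.87  0.32  0.87 -2.31]
-85 [-0.04  0.49 -0.55  1.87  0.33  0.87 -2.24]
158 [ 0.37  0.75 -1.19  1.85  0.78  1.11  1.64]
68 [ 0.23  0.61 -0.94  1.86  0.59  0.98  0.22]
90 [ 0.25  0.63 -0.98  1.85  0.62  1.    0.58]
0 [ 0.2   0.59 -0.89  1.86  0.56  0.96 -0.94]
-180 [ 0.37  0.75 -1.19  1.85  0.78  1.11  2.03]
```

```bash
python3 - <<'E'
from h import *
a=np.radians
env.reach([.54,-.13,.36],quat(a(90))); snap('wrist','w_h')
env.reach([.5347,.2351,.36],quat(a(20.7))); snap('wrist','w_p')
s=env.get_state(); print(s['time'],s['tcp_pos'],s['qpos'],s['force'])
E
```

```text
3.8333 [0.53525051 0.23391745 0.3598678 ] [-0.00205751  0.35146457 -0.6611393   1.67730856  0.22997845  1.19214801
 -0.35945902] [-0.0290385  -0.25784305  0.25821107]
```

View pics/w_h.png

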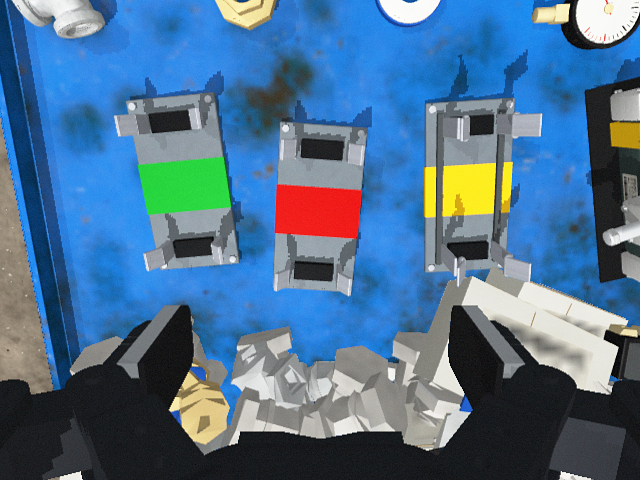

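View pics/w_p.png

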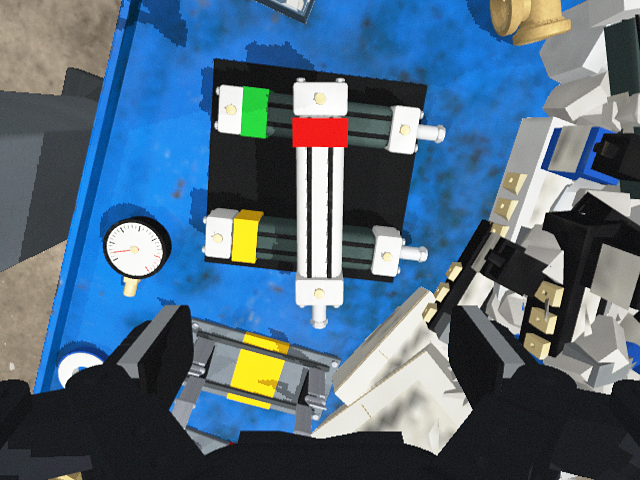

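Wrist view 1 shows stripe centres at green ≈(185,185), red ≈(319,211) and yellow ≈(468,190). Wrist view 2 shows screws at red (320,98)/(319,293), green (231,109)/(405,130) and yellow (217,239)/(387,257). I'll compare these with the top-view estimates.

```bash
python3 - <<'E'
from h import *
for n,p in dict(G=(185,185.5),R=(318.7,211.5),Y=(468.5,190)).items(): print(n,ray('w_h',*p,.0065).round(4))
for n,p in dict(Gpad=((169,122),(192.5,248)),Rpad=((323,149),(314,270)),Ypad=((482,125),(467,250))).items():
    A,B=[ray('w_h',*q,.014) for q in p]; print(n,((A+B)/2).round(4),np.degrees(np.arctan2(*(B-A)[::-1])).round(2),np.linalg.norm(B-A).round(4))
for n,a,b,h in [('red',(320,98),(319,293),.085),('green',(231,109),(405,130),.043),('yel',(217,239),(387,257),.043)]:
    A,B=ray('w_p',*a,h),ray('w_p',*b,h); print(n,((A+B)/2).round(4),'ang',np.degrees(np.arctan2(*(B-A)[::-1])).round(2),'len',np.linalg.norm(B-A).round(4))
E
```

```text
G [ 0.5384 -0.2646]
R [ 0.5651 -0.1328]
Y [0.544  0.0155]
Gpad [ 0.5391 -0.266 ] 5.37 0.1234
Rpad [ 0.5638 -0.1332] -4.47 0.122
Ypad [0.5427 0.0184] -1.53 0.1223
red [0.5353 0.2352] ang -69.78 len 0.1601
green [0.5122 0.2947] ang 13.9 len 0.1516
yel [0.5388 0.1805] ang 14.2 len 0.1603
```

```bash
python3 - <<'E'
from h import *
a=np.radians
# stripe angles by colour
for fn in('w_h','top0'):
  im=np.load(f'pics/{fn}.npz')['im']; hsv=cv2.cvtColor(im,cv2.COLOR_BGR2HSV)
  for n,(lo,hi),roi in [('Y',(20,35),(400,540) if fn=='w_h' else (308,352)),('R',(0,8),(260,380) if fn=='w_h' else (370,415)),('G',(45,75),(120,250) if fn=='w_h' else (428,472))]:
    m=(hsv[...,0]>=lo)&(hsv[...,0]<=hi)&(hsv[...,1]>140)&(hsv[...,2]>70); m[:,:roi[0]]=0; m[:,roi[1]:]=0
    m=cv2.morphologyEx(m.astype(np.uint8),cv2.MORPH_OPEN,np.ones((3,3)))
    v,u=np.nonzero(m); W=np.array([ray(fn,x,y,.0065) for x,y in zip(u,v)])
    print(fn,n,cv2.minAreaRect((W*1000).astype(np.float32)))
q=quat(a(20.5))
env.movel([.5350,.2351,.14],.2,rot=q); env.movel([.5350,.2351,.121],.06)
print(env.get_state()['tcp_pos'])
env.grip(.03,60); s=env.get_state(); print(s['opening'],s['tcp_pos'],s['force'])
env.movel([.5350,.2351,.27],.15); env.dwell(.1); s=env.get_state(); print(s['time'],s['opening'],s['tcp_pos'],s['force'],s['torque'])
snap('wrist','w_r'); snap('top','t_r')
E
```

```text
w_h Y ((543.6739501953125, 14.226140975952148), (50.301658630371094, 85.44820404052734), 3.4404284954071045)
w_h R ((565.0957641601562, -134.3611297607422), (83.3653793334961, 49.548641204833984), 85.66275787353516)
w_h G ((538.645263671875, -264.38323974609375), (49.77887725830078, 85.56012725830078), 5.023534774780273)
top0 Y ((541.8446044921875, 14.211204528808594), (48.007118225097656, 82.67945861816406), 3.112656354904175)
top0 R ((563.821044921875, -134.59222412109375), (81.57191467285156, 48.702674865722656), 85.83687591552734)
top0 G ((537.295654296875, -264.6695251464844), (46.47605895996094, 84.37959289550781), 5.145628452301025)
[0.5347468  0.23503799 0.12058409]
0.04167393766807652 [0.53494388 0.23514995 0.12138279] [-1.6191703  -1.33648816  4.98798862]
7.2667 0.041581008582588654 [0.53449305 0.23473132 0.26872892] [ 0.07867649 -0.15019454 -6.37920815] [ 0.01504729 -0.01295575 -0.01340625]
```

```bash
cat >> h.py <<'E'
def st(t=''):
    s=env.get_state(); print(t,'t',round(s['time'],2),'tcp',s['tcp_pos'].round(4) if hasattr(s['tcp_pos'],'round') else s['tcp_pos'],'op',round(s['opening'],4),'F',np.round(s['force'],1),'T',np.round(s['torque'],2)); return s
E
python3 - <<'E'
from h import *
a=np.radians
x,y=.5643,-.1339; q=quat(a(85.7))
env.reach([x,y,.25],q); env.movel([x,y,.145],.2,rot=q); env.dwell(.15); st('above')
h=env.movel([x,y,.098],.08,stop_force=15); st(h)
h=env.movel([x,y,.0905],.03,stop_force=8); st(h)
snap('top','t_r2'); snap('scene','s_r2')
im=cv2.imread('pics/t_r2.png')[150:290,300:490]; im2=cv2.imread('pics/s_r2.png')[190:350,250:520]
cv2.imwrite('pics/v1.png',cv2.resize(im2,None,fx=2.9,fy=2.9,interpolation=cv2.INTER_CUBIC))
E
```

```text
above t 9.69 tcp [ 0.5655 -0.1338  0.1467] op 0.0413 F [ 0.4 -0.1 -6.6] T [-0.06 -0.02 -0.02]
False t 10.43 tcp [ 0.5645 -0.1337  0.098 ] op 0.0416 F [ 0.6  1.1 -5.3] T [-0.03 -0.   -0.01]
True t 10.71 tcp [ 0.5652 -0.1339  0.0924] op 0.0413 F [-0.3 -1.2  6.3] T [-0.03  0.31  0.01]
```

View pics/v1.png

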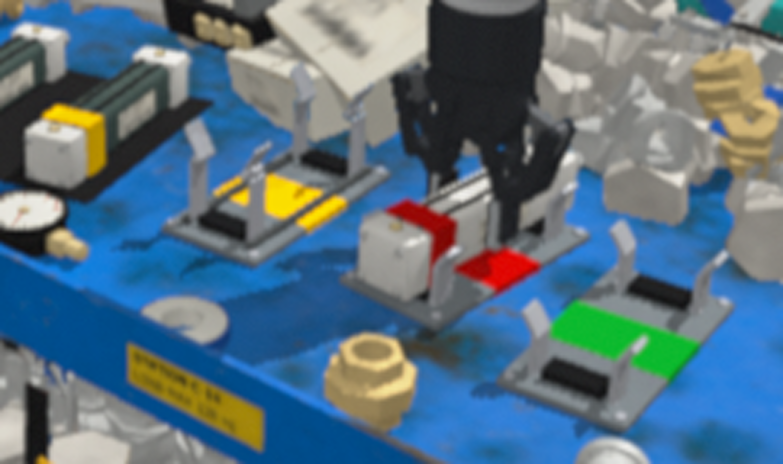

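The red cylinder sits between the cradle walls and touches at TCP z 0.0924, where I expected it. I'll release, check and look at the pile again.

```bash
python3 - <<'E'
from h import *
a=np.radians
env.grip(.075); s=st('open'); p=s['tcp_pos']
env.movel([p[0],p[1],.2],.2); env.movel([p[0],p[1],.34],.25); snap('wrist','w_r3')
env.reach([.525,.2351,.36],quat(a(104))); env.dwell(.1); snap('wrist','w_p2'); st()
cv2.imwrite('pics/v2.png',np.hstack([cv2.resize(cv2.imread('pics/w_r3.png')[0:400,180:580],(400,400)),cv2.imread('pics/w_p2.png')[0:400,120:520]]))
E
```

```text
open t 11.23 tcp [ 0.5635 -0.134   0.0905] op 0.0749 F [-0.2 -0.2 -0.3] T [-0.01 -0.03 -0.07]
 t 14.23 tcp [0.5259 0.2335 0.3597] op 0.075 F [ 0.7 -0.4  0.3] T [ 0.01 -0.02 -0.07]
```

View pics/v2.png

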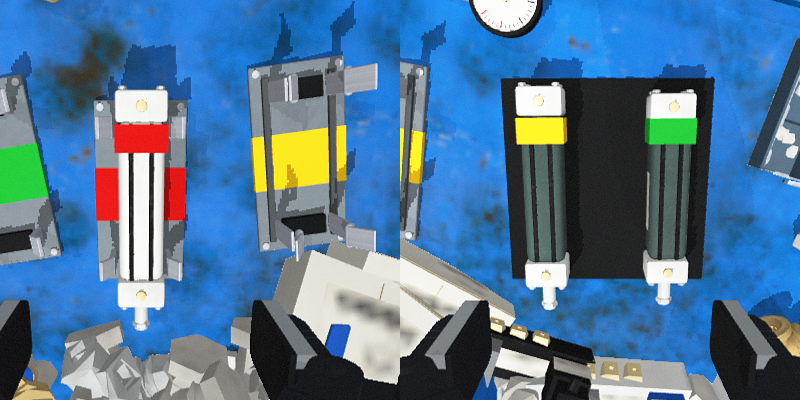

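Left: red screws at full-image (321,106) and (321,296). Right: yellow at (259,100)/(266,273), green at (391,107)/(384,281). The two lower cylinders look undisturbed.

```bash
python3 - <<'E'
from h import *
for f,n,a,b,h in [('w_r3','red',(321,106),(321,296),.056),('w_p2','green',(391,107),(384,281),.043),('w_p2','yel',(259,100),(266,273),.043)]:
    A,B=ray(f,*a,h),ray(f,*b,h); print(n,((A+B)/2).round(4),'ang',np.degrees(np.arctan2(*(B-A)[::-1])).round(2),'len',np.linalg.norm(B-A).round(4))
E
```

```text
red [ 0.567  -0.1337] ang -4.39 len 0.1602
green [0.517  0.2932] ang 13.85 len 0.1598
yel [0.537  0.1818] ang 13.94 len 0.1574
```

The green screw spacing reads 160 mm, not the expected 151 mm, so I'll enlarge that view before going on.

```bash
python3 - <<'E'
from h import *
im=cv2.imread('pics/w_p2.png')[70:310,220:420]; cv2.imwrite('pics/v3.png',cv2.resize(im,None,fx=2.5,fy=2.5,interpolation=cv2.INTER_CUBIC))
W,_=cloud('w_p2')
for p in [(107,391),(150,388),(200,386),(240,385),(270,384),(281,384),(100,259),(200,262),(273,266)]: print(p,np.nanmedian(W[p[0]-2:p[0]+3,p[1]-2:p[1]+3].reshape(-1,3),0).round(4))
E
```

```text
(107, 391) [0.4396 0.2738 0.0454]
(150, 388) [0.475  0.2819 0.0411]
(200, 386) [0.5185 0.2926 0.0412]
(240, 385) [0.5553 0.3023 0.0415]
(270, 384) [0.5834 0.3088 0.0439]
(281, 384) [0.5945 0.313  0.0425]
(100, 259) [0.4607 0.163  0.0454]
(200, 262) [0.5456 0.1826 0.0412]
(273, 266) [0.6124 0.2009 0.045 ]
```

View pics/v3.png

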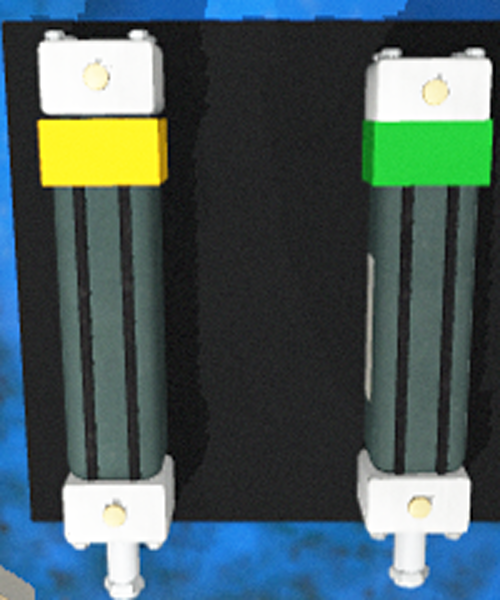

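In this enlargement the green screws are at (434,91)/(420,507) and yellow at (96,76)/(115,514), so I misread the small view earlier. I'll recompute, then pick green and place it.

```bash
cat > g.py <<'E'
from h import *
def meas(a,b):
    A,B=[ray('w_p2',(p[0]+.5)/2.5-.5+220,(p[1]+.5)/2.5-.5+70,.043) for p in (a,b)]
    print(((A+B)/2).round(4),'ang',np.degrees(np.arctan2(*(B-A)[::-1])).round(2),'len',np.linalg.norm(B-A).round(4)); return (A+B)/2
E
python3 - <<'E'
from g import *
a=np.radians
meas((96,76),(115,514)); m=meas((434,91),(420,507))
c=(m+[.5109,.2941]+[.5122,.2947])/3; print(c)
env.grip(.085); q=quat(a(104.1))
env.movel([*c,.12],.25,rot=q); env.movel([*c,.081],.08); s0=st('down')
env.grip(.03,60); st('grip')
env.movel([*c,.26],.2)
x,y=.538,-.2649; q=quat(a(95.1))
env.reach([x,y,.25],q); env.movel([x,y,.145],.2,rot=q); env.dwell(.2); st('above')
h=env.movel([x,y,.098],.08,stop_force=15); st(h)
if not h:
    h=env.movel([x,y,.0905],.03,stop_force=8); st(h)
snap('scene','s_g'); snap('top','t_g')
cv2.imwrite('pics/v4.png',cv2.resize(cv2.imread('pics/s_g.png')[190:350,250:520],None,fx=2.9,fy=2.9,interpolation=cv2.INTER_CUBIC))
E
```

```text
[0.5383 0.1816] ang 14.08 len 0.1596
[0.5118 0.2946] ang 14.32 len 0.1519
[0.51163647 0.29447246]
down t 16.28 tcp [0.5115 0.2947 0.0808] op 0.085 F [ 1.1  0.1 -0.1] T [ 0.02 -0.04  0.02]
grip t 16.77 tcp [0.5119 0.2948 0.0815] op 0.0392 F [-0.1 -0.6  3.7] T [-0.12  0.14 -0.04]
above t 20.7 tcp [ 0.539  -0.2651  0.1466] op 0.0393 F [ 0.2 -0.  -5.5] T [ 0.01 -0.    0.04]
False t 21.43 tcp [ 0.5383 -0.2648  0.098 ] op 0.039 F [ 0.2  0.3 -5.4] T [0.02 0.02 0.03]
True t 21.72 tcp [ 0.5389 -0.2651  0.0925] op 0.0392 F [-1.1 -0.4  5.5] T [ 0.11  0.25 -0.01]
```

View pics/v4.png

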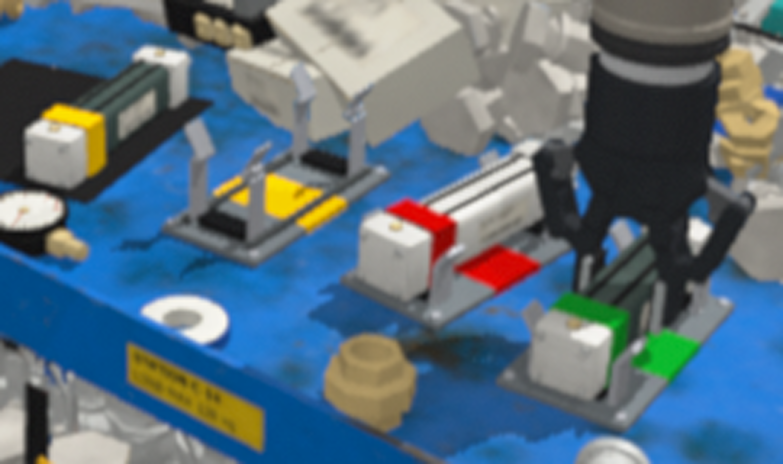

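Green is seated, with contact at TCP z 0.0925. I'll release it, then pick yellow and press it in.

```bash
python3 - <<'E'
from h import *
a=np.radians
env.grip(.075); p=st('open')['tcp_pos']
env.movel([p[0],p[1],.2],.2); env.movel([p[0],p[1],.34],.25); snap('wrist','w_g3')
c=np.array([.5382,.1813]); q=quat(a(104))
env.reach([*c,.22],q); env.grip(.085); env.movel([*c,.12],.25,rot=q); env.movel([*c,.081],.08); st('down')
env.grip(.03,100); st('grip'); env.movel([*c,.26],.2)
x,y=.5427,.0143; q=quat(a(93.3))
env.reach([x,y,.26],q); env.movel([x,y,.175],.15,rot=q); env.dwell(.3); st('above')
h=env.movel([x,y,.115],.05,stop_force=45); st(h)
if not h:
    h=env.movel([x,y,.0905],.03,stop_force=45); st(h); env.dwell(.2); st()
snap('scene','s_y'); snap('top','t_y')
cv2.imwrite('pics/v5.png',cv2.resize(cv2.imread('pics/s_y.png')[190:350,250:520],None,fx=2.9,fy=2.9,interpolation=cv2.INTER_CUBIC))
E
```

```text
open t 22.26 tcp [ 0.5372 -0.2649  0.0906] op 0.0749 F [-0.6 -0.7 -0.2] T [-0.03  0.   -0.01]
down t 26.87 tcp [0.5381 0.1815 0.0808] op 0.085 F [-0.1 -0.3 -0.2] T [-0.   -0.01 -0.02]
grip t 27.36 tcp [0.5385 0.1817 0.0816] op 0.0389 F [-1.  -0.2  5.9] T [ 0.04  0.24 -0.02]
above t 30.12 tcp [0.5431 0.0143 0.1757] op 0.039 F [-0.7  0.5 -4.6] T [ 0.05 -0.04 -0.01]
False t 31.48 tcp [0.5426 0.0142 0.1147] op 0.0386 F [ 1.8  1.1 -7. ] T [ 0.1  -0.34  0.04]
True t 32.23 tcp [0.5423 0.0143 0.0926] op 0.0388 F [-1.6 -0.4  6.2] T [-0.01  0.1   0.01]
 t 32.43 tcp [0.5423 0.0143 0.0926] op 0.039 F [-1.5 -0.8  6.7] T [-0.01  0.12  0.02]
```

View pics/v5.png

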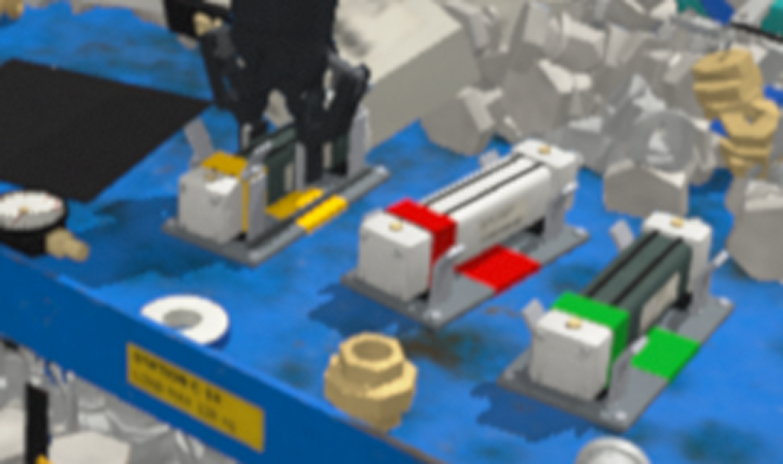

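Yellow snapped down and stopped at TCP z 0.0926, the same seated height as the other two. I'll press a little more, release, and check all three.

```bash
python3 - <<'E'
from h import *
a=np.radians
x,y=.5425,.0143
h=env.movel([x,y,.0895],.02,stop_force=25); s=st(h); p=s['tcp_pos']
env.grip(.07); st('open'); p=env.get_state()['tcp_pos']
env.movel([p[0],p[1],.2],.12); env.reach([.54,-.13,.36],quat(a(90))); env.dwell(.1); snap('wrist','w_f'); snap('top','t_f'); st()
cv2.imwrite('pics/v6.png',cv2.resize(cv2.imread('pics/w_f.png')[60:340,100:560],None,fx=1.7,fy=1.7,interpolation=cv2.INTER_CUBIC))
E
```

```text
True t 32.74 tcp [0.5424 0.0146 0.0927] op 0.0383 F [-3.1 -1.7  8.4] T [-0.    0.15  0.01]
open t 33.15 tcp [0.5419 0.0143 0.092 ] op 0.0703 F [ 0.4  0.4 -0.5] T [ 0.06  0.02 -0.01]
 t 35.27 tcp [ 0.5397 -0.1286  0.3588] op 0.0696 F [-0.  -0.5  0.9] T [0.02 0.08 0.01]
```

View pics/v6.png

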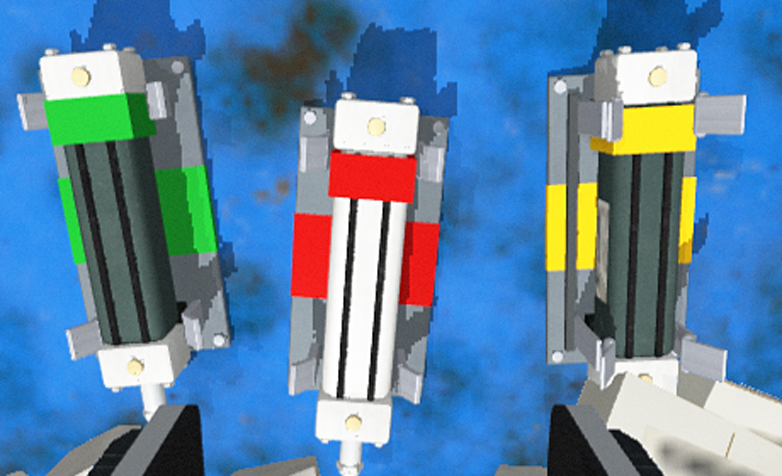

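Screws read at green (81,76)/(135,367), red (376,126)/(352,423) and yellow (657,76)/(646,379, partly hidden). Next I'll convert these and check the top heights from depth.

```bash
python3 - <<'E'
from h import *
W,_=cloud('w_f')
H=dict(G=(.538,-.2649,5.15),R=(.5645,-.1341,-4.3),Y=(.5427,.0143,3.3))
for n,a,b,h in [('G',(81,76),(135,367),.054),('R',(376,126),(352,423),.056),('Y',(657,76),(646,379),.054)]:
    f=lambda p:((p[0]+.5)/1.7-.5+100,(p[1]+.5)/1.7-.5+60)
    A,B=ray('w_f',*f(a),h),ray('w_f',*f(b),h); c=(A+B)/2; t=np.radians(H[n][2]); d=c-H[n][:2]
    print(n,c.round(4),'ang',np.degrees(np.arctan2(*(B-A)[::-1])).round(2),'len',np.linalg.norm(B-A).round(4),'along/across mm',(1000*np.array([d@[np.cos(t),np.sin(t)],d@[-np.sin(t),np.cos(t)]])).round(1))
    zs=[]
    for k in (.02,.3,.5,.75,.98):
        u,v=f(np.array(a)*(1-k)+np.array(b)*k); u,v=int(u),int(v); zs.append(np.nanmedian(W[v-2:v+3,u-2:u+3,2]).round(4))
    print('  z',zs)
E
```

```text
G [ 0.5385 -0.2649] ang 5.0 len 0.1519 along/across mm [ 0.5 -0. ]
  z [np.float64(0.0561), np.float64(0.0522), np.float64(0.0521), np.float64(0.0519), np.float64(0.0552)]
R [ 0.5664 -0.134 ] ang -4.66 len 0.1605 along/across mm [1.9 0.3]
  z [np.float64(0.0585), np.float64(0.0546), np.float64(0.0543), np.float64(0.054), np.float64(0.0577)]
Y [0.5418 0.0152] ang 3.81 len 0.1589 along/across mm [-0.9  0.9]
  z [np.float64(0.0564), np.float64(0.0525), np.float64(0.0522), np.float64(0.0525), np.float64(0.0544)]
```

All three are level and seated. Yellow rose exactly 11 mm from the mat (underside 3 → 14 mm), and centring is within 2 mm. I'll check the bystanders against the first image and hand in.

```bash
python3 - <<'E'
from h import *
A,B=cv2.imread('pics/top0.png'),cv2.imread('pics/t_f.png')
for n,(u,v) in dict(gauge=(290,286),tape=(360,295),union=(424,291)).items():
    s=np.s_[v-18:v+18,u-22:u+22]; print(n,cv2.absdiff(A[s],B[s]).mean(), cv2.phaseCorrelate(np.float32(A[s][...,2]),np.float32(B[s][...,2]))[0])
job.job_done()
E
```

```text
gauge 12.130050505050505 (0.4691648123391907, 0.002170300761740407)
tape 11.613846801346801 (0.5091799764135736, -0.021475604225138056)
union 6.7927188552188555 (0.5339087800239888, -0.05912150013305251)
the job is handed in; nothing more can be done
```

The job is handed in: all three cylinders are in their matching holders, red first, then green, then yellow. The arm was last at about 35 s on its clock, against the 96 s limit.

**Seating:** The last wrist-camera check shows all three lying level on the pads. Yellow went down with a clear snap, and its underside now sits at 14 mm, the pad height.

**Centring:** Lengthwise offsets from the holder centres measured 0.5 mm (green), 1.9 mm (red) and 0.9 mm (yellow). The camera calibration is only good to about 2 mm. The yellow reading is the least certain, because one of its screws was partly hidden.

**Readings that disagreed:**
- I misread one screw on green before picking it up. An enlarged crop corrected it.
- The before-and-after image check on the gauge, tape and union shows the same half-pixel shift for all three. I took it as an image or lighting effect, since the arm never came near them, but I did not check it further.

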